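# Deburr the sawn end of a column tube

## Task

Take the orange deburring tool out of the test tube rack and run its blade once all the way round the inner edge of the steel tube in the vise: start on the vise's knob side, go counter-clockwise seen from above until you are on the knob side again, slowly (about 10 mm/s) and with a light, steady contact of about 4 N. The tube does not stand quite true in the vise, so go by feel and never bear on it hard (15 N chips the blade). Then hang the tool upright by its collar in the same hole of the rack, let go, and leave the flask, the beaker and the end fitting as they are.

Things in the scene. Friction and masses are not known exactly. Their poses are not given: they have to be found in the camera images.
- tool_grip (a point): Centre of the deburring tool's orange ribbed handle, to be gripped there from above; z runs up the tool, which hangs point-down. Handle 20 mm round, from 30 mm below this point to 34 mm above it (top of the tool). Its collar (24 mm across, 4 mm thick) has its flat underside 34 mm below this point, the blade's point is 88 mm below it.
- tool_tip (a point): Point of the tool's blade: a small three-edged cone, point down, 1.6 mm across at the point and 12 mm across 5.2 mm above it (flanks at 45 degrees), working alike on all sides. It sits on a sprung nose that slides straight up into the barrel by up to 10 mm: 1 N to start it, then 2 N per mm. This point goes up with the nose.
- deburrer: The deburring tool as a whole, 122 mm long, 0.11 kg: origin on its axis where the blade's point is when the nose is out, z up the tool; its turn about z is arbitrary and does not matter. Between the collar's underside (54 mm up) and the nose (18 mm up) is an 11 mm steel barrel.
- rack_hole (a point): Centre of the rack's hole in which the tool hangs, on the top of the rack's upper plate (121 mm above the desk), z up, x across the rack, y along it. The hole is about 16 mm by 15 mm, free below for 57 mm; the tool's collar rests on the plate round it.
- rack: Blue test tube rack, 62 x 116 mm, 126 mm high, fixed to the desk; origin at the centre of its foot, y along it. Two test tubes stand in it about 35 mm from the tool's hole towards -y, up to 37 mm above the upper plate; its two end walls rise 5 mm above the plate.
- mouth (a point): Where the middle of the steel tube's upper end would be if the tube stood true: on the vise's centre line, 90 mm above the desk, z up, -x towards the vise's knob. Tube 40 mm outside, 34 mm inside (bore radius 17 mm), open. It leans about 2 degrees, which way is not known: its true middle lies about 2 mm off this point and the edge is up to 0.6 mm lower or higher.
- vise: Small tube vise bolted to the desk, 142 x 86 mm, with rubber-faced jaws 68 mm high, out of which the steel tube stands 22 mm. Its screw with the black star knob runs along its -x axis, the knob 86 to 100 mm from the middle, 41 mm up. Origin on the desk below the middle of the jaws, z up.
- flask: Volumetric flask, glass, 61 mm wide, 205 mm high, standing upright; origin at the centre of its foot. To be left alone.
- beaker: Small glass beaker, 40 mm wide, 45 mm high; origin at the centre of its foot. To be left alone.
- end_fitting: Steel end fitting of the column, a 48 mm flange with an O-ring spigot, 23 mm high; origin at the centre of its foot. To be left alone.
Not all that is in view belongs to the job. Of the things like the deburrer, leave any that is blue; of the rest the smaller one is meant.

How it is judged (in metres and radians):
On the way, in this order (a step that is already met when the one before it is completed fails the run):
1. the blade bears on the tube's inner edge with 1 to 9 N for 0.4 s on the knob side (contact force between deburrer and vise between 1 and 9 N and z of tool_tip in the frame of mouth between -0.009 and -0.0005 m and horizontal distance between tool_tip and mouth below 0.0185 m and x of tool_tip in the frame of mouth below -0.005 m and y of tool_tip in the frame of mouth between -0.005 and 0.005 m), for 0.4 s.
2. the blade bears on the tube's inner edge with 1 to 9 N for 0.4 s an eighth of a turn on, counter-clockwise (contact force between deburrer and vise between 1 and 9 N and z of tool_tip in the frame of mouth between -0.009 and -0.0005 m and horizontal distance between tool_tip and mouth below 0.0185 m and x of tool_tip in the frame of mouth below -0.005 m and y of tool_tip in the frame of mouth below -0.005 m), for 0.4 s.
3. the blade bears on the tube's inner edge with 1 to 9 N for 0.4 s a quarter turn on (contact force between deburrer and vise between 1 and 9 N and z of tool_tip in the frame of mouth between -0.009 and -0.0005 m and horizontal distance between tool_tip and mouth below 0.0185 m and x of tool_tip in the frame of mouth between -0.005 and 0.005 m and y of tool_tip in the frame of mouth below -0.005 m), for 0.4 s.
4. the blade bears on the tube's inner edge with 1 to 9 N for 0.4 s three eighths on (contact force between deburrer and vise between 1 and 9 N and z of tool_tip in the frame of mouth between -0.009 and -0.0005 m and horizontal distance between tool_tip and mouth below 0.0185 m and x of tool_tip in the frame of mouth above 0.005 m and y of tool_tip in the frame of mouth below -0.005 m), for 0.4 s.
5. the blade bears on the tube's inner edge with 1 to 9 N for 0.4 s half-way round, opposite the knob (contact force between deburrer and vise between 1 and 9 N and z of tool_tip in the frame of mouth between -0.009 and -0.0005 m and horizontal distance between tool_tip and mouth below 0.0185 m and x of tool_tip in the frame of mouth above 0.005 m and y of tool_tip in the frame of mouth between -0.005 and 0.005 m), for 0.4 s.
6. the blade bears on the tube's inner edge with 1 to 9 N for 0.4 s five eighths on (contact force between deburrer and vise between 1 and 9 N and z of tool_tip in the frame of mouth between -0.009 and -0.0005 m and horizontal distance between tool_tip and mouth below 0.0185 m and x of tool_tip in the frame of mouth above 0.005 m and y of tool_tip in the frame of mouth above 0.005 m), for 0.4 s.
7. the blade bears on the tube's inner edge with 1 to 9 N for 0.4 s three quarters on (contact force between deburrer and vise between 1 and 9 N and z of tool_tip in the frame of mouth between -0.009 and -0.0005 m and horizontal distance between tool_tip and mouth below 0.0185 m and x of tool_tip in the frame of mouth between -0.005 and 0.005 m and y of tool_tip in the frame of mouth above 0.005 m), for 0.4 s.
8. the blade bears on the tube's inner edge with 1 to 9 N for 0.4 s seven eighths on (contact force between deburrer and vise between 1 and 9 N and z of tool_tip in the frame of mouth between -0.009 and -0.0005 m and horizontal distance between tool_tip and mouth below 0.0185 m and x of tool_tip in the frame of mouth below -0.005 m and y of tool_tip in the frame of mouth above 0.005 m), for 0.4 s.
9. the blade bears on the tube's inner edge with 1 to 9 N for 0.4 s all the way round, on the knob side again (all of step 1), for 0.4 s.
At the end, for the whole second after the job is handed in: The tool hangs at rest in its hole of the rack again: upright within 7 degrees, its point within 6 mm of the hole's axis and 48 to 60 mm below the plate's top (54 mm when the collar is down); flask, beaker and end fitting within 15 mm of where they stood (horizontal distance between tool_tip and rack_hole below 0.006 m and z of tool_tip in the frame of rack_hole between -0.06 and -0.048 m and angle between tool_grip's own z axis and vertical below 0.12 rad and linear speed of deburrer below 0.02 m/s and distance of each of flask, beaker, end_fitting from where it was at the start of the episode below 0.015 m); the robot touches nothing.
It fails at once if the tool bears on the tube or vise with more than 15 N (contact force between deburrer and vise above 15 N).
It fails at once if the volumetric flask is shifted by more than 15 mm or tipped (distance of flask from where it was at the start of the episode above 0.015 m or angle between flask's own z axis and vertical above 0.2 rad).
It fails at once if the beaker is shifted by more than 15 mm or tipped (distance of beaker from where it was at the start of the episode above 0.015 m or angle between beaker's own z axis and vertical above 0.2 rad).
It fails at once if the end fitting is shifted by more than 15 mm or tipped (distance of end_fitting from where it was at the start of the episode above 0.015 m or angle between end_fitting's own z axis and vertical above 0.2 rad).
It also fails if it takes over 69 s, if anything falls off the work surface, if the arm or the gripper's body presses on something with over 40 N, if the wrist force passes 120 N, or if a joint passes its speed limit or range.

## Robot

A 6-joint arm with a two-finger parallel gripper is mounted at the origin on the work surface; the furniture and walls round the work are solid. World frame = base frame: x ahead of the robot, y to its left, z up, the work surface at z = 0. Lengths are in m, angles in degrees, forces in N, time in s.
With the tool pointing down it reaches from about 0.25 to 0.725 m from the base axis. Payload 9.7 kg.
Tool frame: the origin (TCP) lies at the very end of the fingers, on their centre line; the grasp point (between the pads) lies 19 mm behind it (bot.hold_point_z is the distance from the TCP to the grasp point, in m); z points along the fingers, y is the line along which they close (so a half turn about z gives the same grasp; the last joint's range is limited). The gripper opens to 85 mm and grips with 20 to 120 N. Pads are 22 mm wide; open, the fingers measure 114 mm over their backs; the gripper's body (76 mm by 85 mm) begins 54 mm behind the grasp point. The pads swing forward as they close: fully open they stand 13 mm farther back than shut.
Start: joints at [76.203, 4.979, 10.078, 95.1, 0, 90], TCP at [0.131, 0.534, 0.231] pointing down, gripper open.
Joint ranges: [-179.16, 179.16], [-48.56, 103.87], [-65.8, 70.77], [-126.05, 130.52], [-82.76, 87.17], [-180, 180]. Speed limits (degrees/s): [127.2, 127.2, 147.25, 180, 180, 180].

## Interface

Orientations are given as [roll, pitch, yaw] about the fixed x, y, z axes, in that order (R = Rz(yaw) Ry(pitch) Rx(roll)).
In Python, from workcell import bot gives the robot as it stands.
- The arm moves only by the tool play_rows, never from a script. Its argument "targets" is a list of rows, each an object with "grip": the closure in counts, from 0 (fully open) to 255 (shut); "linear": the shift along the world's x, y, z in cm, a list of three; "delta_rot": the turn, a rotation vector about the world's x, y, z in rad, a list of three. A call has 1 to 10 rows; each row is the pose to reach, as a shift and turn from the pose commanded when the call began; what a row does not reach only later rows make up. A row lasts 1/10 s, in which the tool goes at most 50 mm and 8.59 degrees, less where a joint would pass 70% of its speed; a pose out of reach is approached as far as the arm can. A call with a gripper value outside its range is refused whole. The fingers move at their own pace and stop on an object; "force" is the grip in N (left out, the last holds). Time passes only in rows, so rows that repeat a pose let the fingers close. It gives the time, the measured TCP pose, the force, the opening and the grip force at its end, in the units of the state.
- bot.get_obs(): the state, without advancing time (a new reading comes with each control period).
- bot.camera(name): name is "scene" or "top" or "wrist"; returns a dict with "color" (384x512x3 uint8, red, green, blue), "range_z" (384x512 float32, m along the optical axis (not along the pixel's ray), 0 where there is no reading), "fov_y" (degrees; the focal length in pixels is half the picture's height over the tangent of half this angle, whatever the lens; pixels are square), "cx", "cy" (the principal point, pixels), "dist_coeffs" ([k1, k2, p1, p2, k3] as OpenCV has them; the pictures are not rectified), "world_to_cam" (4x4, takes a point from world to camera coordinates). Camera axes: x right, y up, looking along -z (the intrinsics and any distortion apply to the point x, -y, -z); pixel columns grow to the right and rows downward; lengths in m; the calibration is good to about 2 mm. A picture is of the moment at which its call begins.
- bot.job_done(): hands the job in; it is judged then, once.
Trained networks look in a picture, given as the dict that the camera call returned (one of the last four; its "shot" number tells which), for a name from the list of things; names that differ only in an ending like _2 or _b are one class to them, and where a whole thing is asked for, a point or a joint stands for the part that bears it (a point fixed in the world has none). Each returns a list of dicts, best first, with "conf" (0 to 1); they miss things now and then, are a little off and sometimes report something else, mostly with a low value. They report only what shows in the picture. A call takes as long as a camera call. They do not tell look-alikes from the thing itself.
- bot.search_frame(picture, target): "box" ([left, top, right, bottom] in pixels, round what is visible of it).
- bot.trace(picture, target): "pixels" (384x512 bool, what is visible of it) and "box" ([left, top, right, bottom] in pixels, round what is visible of it).
- bot.pinpoint(picture, target): "pixel" ([column, row] in pixels: a listed point, or the origin of a listed thing).
The state is a dict: "time": time; "q": joint angles; "qd": joint speeds; "joint_efforts": joint torques, N m; "ee_pos": TCP position; "tcp_rot": TCP orientation; "wrist_force": force on the tool from outside, world axes, zero at the start; "torque": the same for the moment, N m; "opening": finger opening in m; "grasp_force": force on a finger pad.
Only numpy, scipy, OpenCV 4.12 (cv2) and the standard library are available. Lean on these libraries where they do the work, as an engineer would, in place of code of your own. Each camera call takes 0.05 s, during which the arm holds its last target. There are 200 camera calls.

## Working session

There is one attempt and no reset: what is moved stays moved. The work goes in short steps, Python scripts to look and compute and a tool call to move; the robot and the scene stay as the last step left them, time stands still between calls to the robot, and variables do not carry over. Pictures are saved under pics/ and viewed, at most 10 in all, crops included, and the job is handed in when it is done.

Besides the shell and the picture viewer there is one more tool, called after "Emit:" as name(argument=value, ...), one argument or row to a line, values as JSON. play_rows: Moves the arm, as the interface text tells. Its arguments: {"type":"object","properties":{"targets":{"type":"array","items":{"type":"object","properties":{"grip":{"type":"number"},"linear":{"type":"array","items":{"type":"number"}},"delta_rot":{"type":"array","items":{"type":"number"}}}}},"force":{"type":"number"}},"required":["targets"]}

```bash
mkdir -p pics; cat > h.py <<'E'
from workcell import bot
import numpy as np, cv2
def K(p):
    f=p["color"].shape[0]/2/np.tan(np.radians(p["fov_y"])/2)
    return np.array([[f,0,p["cx"]],[0,f,p["cy"]],[0,0,1]])
def ray(p,uv):
    n=cv2.undistortPoints(np.array([[uv]],float),K(p),np.array(p["dist_coeffs"],float))[0,0]
    T=np.linalg.inv(np.array(p["world_to_cam"]))
    d=T[:3,:3]@np.array([n[0],-n[1],-1]); return T[:3,3],d
def at_z(p,uv,z):
    o,d=ray(p,uv); return o+d*(z-o[2])/d[2]
def at_depth(p,uv):
    o,d=ray(p,uv); return o+d*p["range_z"][int(round(uv[1])),int(round(uv[0]))]
def cloud(p,mask):
    v,u=np.nonzero(mask&(p["range_z"]>0))
    n=cv2.undistortPoints(np.stack([u,v],1).astype(float)[:,None],K(p),np.array(p["dist_coeffs"],float))[:,0]
    T=np.linalg.inv(np.array(p["world_to_cam"])); z=p["range_z"][v,u]
    return (np.stack([n[:,0],-n[:,1],-np.ones(len(n))],1)*z[:,None])@T[:3,:3].T+T[:3,3]
E
python3 - <<'E'
from h import *
print(bot.get_obs())
ims=[]
for c in("scene","top"):
    p=bot.camera(c); ims.append(p["color"])
    for n in("tool_grip","rack_hole","mouth","rack","vise","flask","beaker","end_fitting","deburrer"):
        for d in bot.pinpoint(p,n)[:3]:
            u=d["pixel"]
            zz={"tool_grip":.159,"rack_hole":.121,"mouth":.09,"deburrer":.067}.get(n,0)
            print(c,n,round(d["conf"],2),np.round(u,1),"z%.3f"%zz,np.round(at_z(p,u,zz),4), np.round(at_depth(p,u),3) if 0<=u[0]<511 and 0<=u[1]<383 else '')
for c,i in zip(("scene","top"),ims): cv2.imwrite(f"pics/{c}.png",cv2.resize(i[:,:,::-1],None,fx=1.5,fy=1.5))
E
```

```text
{'time': 0.0, 'q': array([ 7.62018060e+01,  5.01124267e+00,  1.00338955e+01,  9.50999199e+01,
       -4.47157060e-04,  8.99991611e+01]), 'qd': array([-0.03523857, -0.08637041, -0.08516047, -0.03424495, -0.00393152,
       -0.00444853]), 'joint_efforts': array([ 2.81024717e-03, -5.20389998e+01,  4.64803648e+01,  1.60668843e-02,
        1.78811970e-04, -7.78051970e-07]), 'ee_pos': array([0.1311226 , 0.53389891, 0.2305767 ]), 'tcp_rot': array([-1.79922733e+02,  4.46025341e-04,  1.66202646e+02]), 'wrist_force': array([ 0.46507897, -0.12500253,  0.02600181]), 'torque': array([ 0.03547631, -0.00327668,  0.03117789]), 'grasp_force': 0.0, 'opening': 0.08550316566812421}
scene tool_grip 0.66 [294.9 200.6] z0.159 [ 0.5522 -0.0357  0.159 ] [ 0.572 -0.027  0.133]
scene tool_grip 0.66 [257.  238.5] z0.159 [ 0.4444 -0.019   0.159 ] [ 0.467 -0.005  0.118]
scene tool_grip 0.65 [278.7 238.1] z0.159 [ 0.4646 -0.0506  0.159 ] [ 0.459 -0.053  0.169]
scene rack_hole 0.84 [277.8 246.3] z0.121 [ 0.4709 -0.0469  0.121 ] [ 0.459 -0.053  0.143]
scene rack_hole 0.59 [180.4 190.2] z0.121 [0.4839 0.1864 0.121 ] 
[... 1345 characters left out ...]
4 0.    ] [0.506 0.204 0.014]
top vise 0.33 [322.6 244.9] z0.000 [ 0.4676 -0.0559  0.    ] [ 0.459 -0.039  0.144]
top flask 0.67 [185.2 156.4] z0.000 [0.6572 0.2367 0.    ] [0.646 0.228 0.045]
top flask 0.19 [267.6 146.1] z0.000 [0.6797 0.0583 0.    ] [0.679 0.058 0.003]
top beaker 0.85 [266.5 145. ] z0.000 [0.6821 0.0606 0.    ] [0.682 0.061 0.002]
top end_fitting 0.55 [232.4 164.5] z0.000 [0.6389 0.1338 0.    ] [0.633 0.132 0.026]
top deburrer 0.94 [305.4 199. ] z0.067 [ 0.5531 -0.0158  0.067 ] [ 0.564 -0.021 -0.   ]
top deburrer 0.76 [322.  201.3] z0.067 [ 0.5485 -0.0483  0.067 ] [ 0.559 -0.056  0.001]
top deburrer 0.45 [319.6 243.2] z0.067 [ 0.4666 -0.0421  0.067 ] [ 0.462 -0.035  0.133]
```

View pics/scene.png

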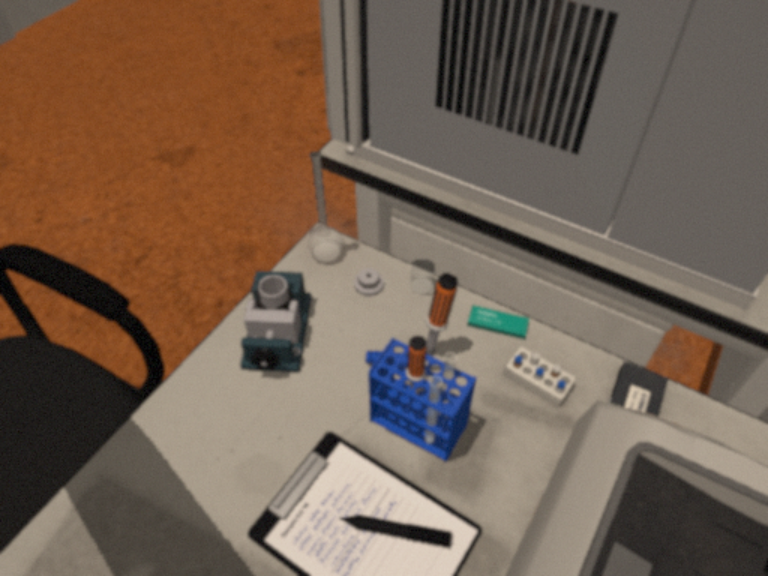

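View pics/top.png

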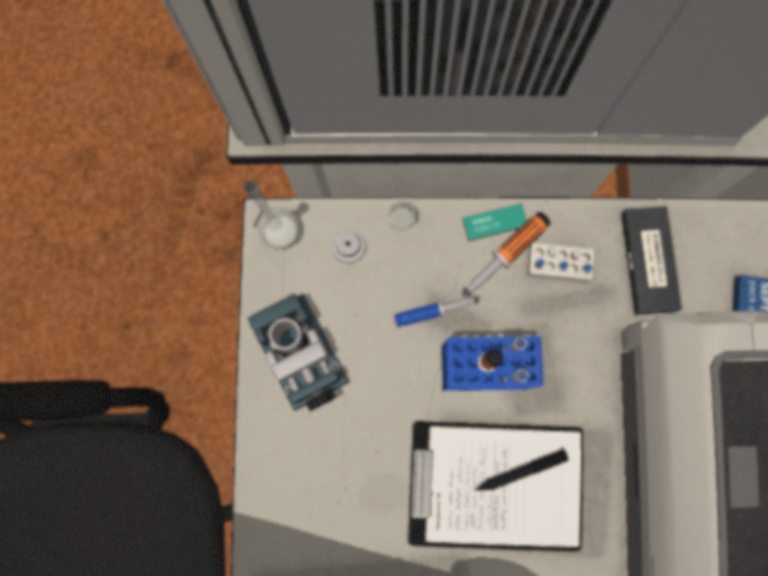

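The small orange tool stands in the rack (top 490,358; tubes at 520,345/375 towards -y). The vise is at (290,340), with its knob at (322,400), so the knob lies about -x and a bit -y. I'll close along world x to clear the test tubes.

Emit:
play_rows(
  targets=[
    {"grip":0,"linear":[34,-58,4],"delta_rot":[0,0,-1.33]},
    {"grip":0,"linear":[34,-58,4],"delta_rot":[0,0,-1.33]},
    {"grip":0,"linear":[34,-58,4],"delta_rot":[0,0,-1.33]},
    {"grip":0,"linear":[34,-58,4],"delta_rot":[0,0,-1.33]},
    {"grip":0,"linear":[34,-58,4],"delta_rot":[0,0,-1.33]},
    {"grip":0,"linear":[34,-58,4],"delta_rot":[0,0,-1.33]},
    {"grip":0,"linear":[34,-58,4],"delta_rot":[0,0,-1.33]},
    {"grip":0,"linear":[34,-58,4],"delta_rot":[0,0,-1.33]},
    {"grip":0,"linear":[34,-58,4],"delta_rot":[0,0,-1.33]},
    {"grip":0,"linear":[34,-58,4],"delta_rot":[0,0,-1.33]},
  ],
)

```text
time: 2.0
ee_pos: [0.3841, 0.1015, 0.2615]
tcp_rot: [179.9, -0.0, 89.7]
wrist_force: [0.7, 1.0, -0.1]
opening: 0.0855
grasp_force: 0.0
```

Emit:
play_rows(
  targets=[
    {"grip":0,"linear":[8.6,-14.7,1.0]},
    {"grip":0,"linear":[8.6,-14.7,1.0]},
    {"grip":0,"linear":[8.6,-14.7,1.0]},
    {"grip":0,"linear":[8.6,-14.7,1.0]},
    {"grip":0,"linear":[8.6,-14.7,1.0]},
    {"grip":0,"linear":[8.6,-14.7,1.0]},
  ],
)

```text
validation failed for argument at $.ta...
```

```bash
python3 - <<'E'
from h import *
o=bot.get_obs(); print(o["time"],o["ee_pos"],o["tcp_rot"])
p=bot.camera("wrist")
for n,zz in(("tool_grip",.155),("rack_hole",.121),("rack",0)):
    for d in bot.pinpoint(p,n)[:3]:
        u=d["pixel"]; print(n,round(d["conf"],2),np.round(u,1),np.round(at_z(p,u,zz),4))
for d in bot.trace(p,"deburrer")[:3]:
    c=cloud(p,d["pixels"]); print(d["box"],d["conf"]); c=c[c[:,2]>.14]
    if len(c): print(len(c),np.percentile(c,[1,50,99],axis=0).round(4)); t=c[c[:,2]>.184]; print(len(t),(t[:,:2].min(0)+t[:,:2].max(0))/2 if len(t) else '')
cv2.imwrite("pics/w1.png",p["color"][:,:,::-1])
E
```

```text
2.0 [0.38412227 0.10154299 0.26146004] [ 1.79933991e+02 -2.14253529e-02  8.97391469e+01]
tool_grip 0.91 [351.  201.9] [0.4808 0.0907 0.155 ]
tool_grip 0.85 [325.7 316.4] [ 0.4683 -0.0456  0.155 ]
tool_grip 0.68 [410.9 288.4] [ 0.5583 -0.0097  0.155 ]
rack_hole 0.95 [318.5 294.2] [ 0.468  -0.0425  0.121 ]
rack_hole 0.31 [304.  252.6] [0.4465 0.0159 0.121 ]
rack 0.82 [301.8 252.5] [ 0.4699 -0.0556 -0.    ]
[341.0, 179.3, 365.5, 253.1] 0.89
[364.9, 238.8, 427.4, 304.4] 0.81
[307.5, 283.1, 336.8, 344.1] 0.67
682 [[ 0.4562 -0.0471  0.1407]
 [ 0.463  -0.0362  0.1682]
 [ 0.4758 -0.0329  0.1899]]
112 [0.43754466 0.03584693]
```

View pics/w1.png

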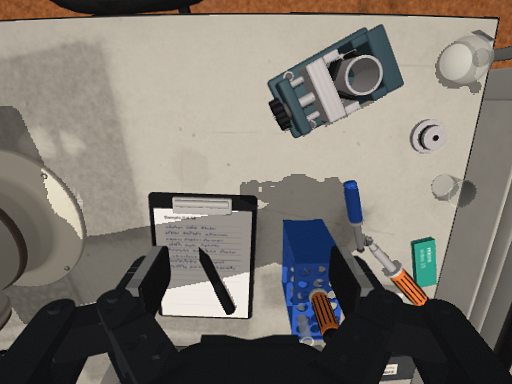

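The wrist view shows the vise with its knob at (280,115), the tube mouth at (362,74) and our tool at (322,312). The move was refused for its missing fields, so I'll send it again.

Emit:
play_rows(
  targets=[
    {"grip":0,"linear":[8.5,-14.6,0.5],"delta_rot":[0,0,0]},
    {"grip":0,"linear":[8.5,-14.6,0.5],"delta_rot":[0,0,0]},
    {"grip":0,"linear":[8.5,-14.6,0.5],"delta_rot":[0,0,0]},
    {"grip":0,"linear":[8.5,-14.6,0.5],"delta_rot":[0,0,0]},
    {"grip":0,"linear":[8.5,-14.6,0.5],"delta_rot":[0,0,0]},
  ],
)

```text
time: 2.75
ee_pos: [0.4694, -0.0425, 0.2653]
tcp_rot: [-179.9, -0.0, 90.0]
wrist_force: [-0.8, 0.9, 0.0]
opening: 0.0852
grasp_force: 0.0
```

```bash
python3 - <<'E'
from h import *
o=bot.get_obs(); print(o["time"],o["ee_pos"],o["tcp_rot"])
p=bot.camera("wrist")
for n,zz in(("tool_grip",.155),("rack_hole",.121),("rack",0),("mouth",.09),("vise",0)):
    for d in bot.pinpoint(p,n)[:3]:
        u=d["pixel"]; print(n,round(d["conf"],2),np.round(u,1),np.round(at_z(p,u,zz),4))
for d in bot.trace(p,"deburrer")[:3]:
    c=cloud(p,d["pixels"]); print(d["box"],d["conf"]); c=c[c[:,2]>.14]
    if len(c): print(len(c),np.percentile(c,[1,50,99],axis=0).round(4)); t=c[c[:,2]>.186]; print(len(t),np.median(t,axis=0) if len(t) else '')
cv2.imwrite("pics/w2.png",p["color"][:,:,::-1])
E
```

```text
2.75 [ 0.46935296 -0.04252109  0.26531521] [-1.79938815e+02 -6.38320253e-04  9.00114134e+01]
tool_grip 0.96 [370.1 208.4] [ 0.5869 -0.0611  0.155 ]
tool_grip 0.92 [247.6 193.1] [ 0.4669 -0.0454  0.155 ]
tool_grip 0.64 [299.2 104.2] [0.5118 0.036  0.155 ]
rack_hole 0.58 [248.5 181.4] [ 0.4677 -0.0436  0.121 ]
rack 0.66 [247.  165.1] [ 0.4652 -0.0534  0.    ]
vise 0.53 [247.5 193.4] [ 0.4659 -0.0979  0.    ]
[321.0, 147.4, 391.7, 230.5] 0.86
[293.7, 75.2, 318.8, 164.8] 0.86
[237.0, 166.8, 259.3, 216.4] 0.59
683 [[ 0.4577 -0.0524  0.1418]
 [ 0.4673 -0.0388  0.1865]
 [ 0.4761 -0.034   0.1901]]
363 [ 0.46745611 -0.04346284  0.18838041]
```

View pics/w2.png

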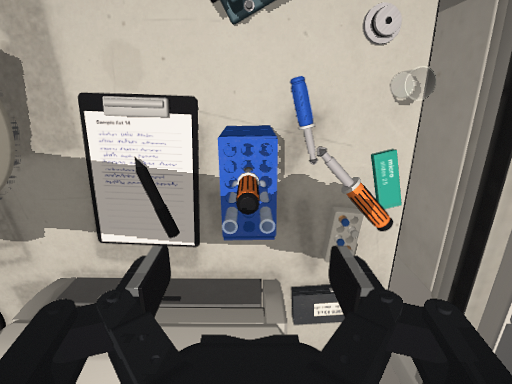

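The tool top at pixel (247,195) is flanked by tubes on the -y side only, and it measures (0.467, -0.044). Next I go down to grip at z 0.155 (TCP 0.136).

Emit:
play_rows(
  force=60,
  targets=[
    {"grip":0,"linear":[-0.2,-0.15,-4],"delta_rot":[0,0,0]},
    {"grip":0,"linear":[-0.2,-0.15,-8],"delta_rot":[0,0,0]},
    {"grip":60,"linear":[-0.2,-0.15,-11],"delta_rot":[0,0,0]},
    {"grip":100,"linear":[-0.2,-0.15,-12.9],"delta_rot":[0,0,0]},
    {"grip":140,"linear":[-0.2,-0.15,-12.9],"delta_rot":[0,0,0]},
    {"grip":160,"linear":[-0.2,-0.15,-12.9],"delta_rot":[0,0,0]},
    {"grip":255,"linear":[-0.2,-0.15,-12.9],"delta_rot":[0,0,0]},
    {"grip":255,"linear":[-0.2,-0.15,-12.9],"delta_rot":[0,0,0]},
    {"grip":255,"linear":[-0.2,-0.15,-12.9],"delta_rot":[0,0,0]},
    {"grip":255,"linear":[-0.2,-0.15,-12.9],"delta_rot":[0,0,0]},
  ],
)

```text
time: 4.1
ee_pos: [0.4673, -0.0439, 0.1387]
tcp_rot: [179.8, -0.0, 90.0]
wrist_force: [-1.2, 1.5, 5.6]
opening: 0.0185
grasp_force: 58.4
```

Emit:
play_rows(
  targets=[
    {"grip":255,"linear":[0,0,0],"delta_rot":[0,0,0]},
    {"grip":255,"linear":[0,0,0],"delta_rot":[0,0,0]},
  ],
)

```text
time: 4.3
ee_pos: [0.4673, -0.0438, 0.1387]
tcp_rot: [179.8, -0.0, 90.0]
wrist_force: [-1.0, 1.2, 6.6]
opening: 0.0187
grasp_force: 58.4
```

Emit:
play_rows(
  targets=[
    {"grip":255,"linear":[0,0,1],"delta_rot":[0,0,0]},
    {"grip":255,"linear":[0,0,4],"delta_rot":[0,0,0]},
    {"grip":255,"linear":[0,0,8],"delta_rot":[0,0,0]},
    {"grip":255,"linear":[0,0,11],"delta_rot":[0,0,0]},
    {"grip":255,"linear":[0,0,11],"delta_rot":[0,0,0]},
    {"grip":255,"linear":[0,0,11],"delta_rot":[0,0,0]},
  ],
)

```text
time: 4.9
ee_pos: [0.467, -0.044, 0.2477]
tcp_rot: [179.9, 0.0, 90.0]
wrist_force: [-0.2, 0.3, -2.2]
opening: 0.0184
grasp_force: 66.5
```

```bash
python3 - <<'E'
from h import *
o=bot.get_obs(); print(o["time"],o["ee_pos"],o["tcp_rot"],o["opening"],o["grasp_force"])
S=bot.camera("scene")
T=bot.camera("top")
p=bot.camera("wrist")
for c,q in(("s",S),("t",T),("w",p)):
  for n,zz in(("mouth",.09),("vise",0)):
    for d in bot.pinpoint(q,n)[:1]:
        u=d["pixel"]; print(c,n,round(d["conf"],2),np.round(u,1),np.round(at_z(q,u,zz),4))
  for d in bot.pinpoint(q,"tool_tip")[:3]:
    u=d["pixel"]; print(c,"tip",round(d["conf"],2),np.round(u,1),np.round(at_z(q,u,o["ee_pos"][2]-.069),4))
  for n in ("tool_grip","deburrer"):
   for d in bot.pinpoint(q,n)[:3]:
    print(c,n,round(d["conf"],2),np.round(d["pixel"],1))
for i in range(3): bot.camera("top"); print(bot.get_obs()["wrist_force"],bot.get_obs()["torque"])
a=cv2.resize(S["color"][100:300,120:370],None,fx=1.6,fy=1.6); b=cv2.resize(p["color"],(a.shape[1],300))
cv2.imwrite("pics/w3.png",np.vstack([a,b])[:600,:,::-1])
E
```

```text
4.9 [ 0.46696539 -0.04404606  0.24774392] [1.79919348e+02 1.25929898e-02 8.99957672e+01] 0.018430303698474017 66.5255355834961
s mouth 0.78 [178.8 188.3] [0.5044 0.2125 0.09  ]
s vise 0.96 [185.1 215.8] [0.5    0.2074 0.    ]
s tip 0.59 [280.6 231.9] [ 0.4655 -0.0529  0.1787]
s tip 0.59 [288.9 241.7] [ 0.4556 -0.0742  0.1787]
s tool_grip 0.97 [343.1 228.7]
s tool_grip 0.63 [280.8 233.2]
s tool_grip 0.6 [257.2 232.7]
s deburrer 0.65 [289.9 235.7]
s deburrer 0.62 [277.6 232.6]
t mouth 0.83 [188.6 225.5] [0.4978 0.2089 0.09  ]
t vise 0.87 [195.6 225.9] [0.5064 0.2095 0.    ]
t tip 0.48 [310.2 196.9] [ 0.5384 -0.0146  0.1787]
t tip 0.46 [318.2 201.6] [ 0.5303 -0.0282  0.1787]
t tool_grip 0.64 [281.4 209.7]
t tool_grip 0.17 [326.1 241.9]
t deburrer 0.73 [306.8 196.2]
t deburrer 0.6 [320.8 200.5]
w tip 0.71 [322.9 147.1] [0.5209 0.0042 0.1787]
w tip 0.6 [319.2 165.3] [ 0.5192 -0.0098  0.1787]
w tip 0.46 [250.8 206. ] [ 0.4667 -0.0433  0.1787]
w tool_grip 0.96 [306.  104.5]
w tool_grip 0.9 [251.7 266.5]
w tool_grip 0.61 [377.  210.8]
w deburrer 0.69 [248.3 207.8]
w deburrer 0.6 [324.6 146.5]
[-0.60733977  0.25315572 -0.44087308] [-0.01674749 -0.03875862 -0.01986596]
[ 0.90225235 -1.41784334 -0.6482527 ] [-0.01331077 -0.01657024  0.02862661]
[-0.64325713 -0.18890899 -0.97403625] [0.00722917 0.00470399 0.00454804]
```

View pics/w3.png

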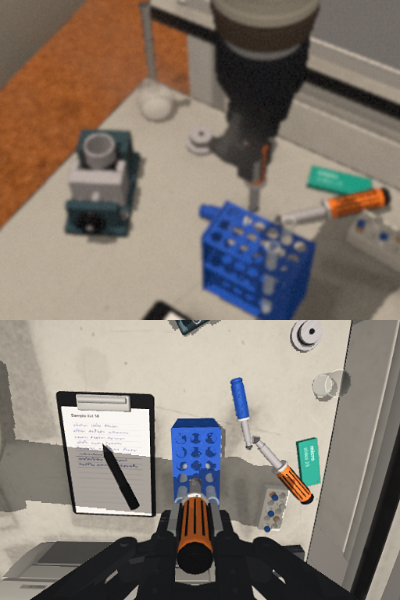

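The tool is gripped and clear of the rack, tip below TCP at (250,206). Now I'll move near the vise and look at the mouth from close by.

Emit:
play_rows(
  targets=[
    {"grip":255,"linear":[0.8,4.8,0],"delta_rot":[0,0,0]},
    {"grip":255,"linear":[1.6,9.6,0],"delta_rot":[0,0,0]},
    {"grip":255,"linear":[2.4,14.4,0],"delta_rot":[0,0,0]},
    {"grip":255,"linear":[3.3,18,0],"delta_rot":[0,0,0]},
    {"grip":255,"linear":[3.3,18,0],"delta_rot":[0,0,0]},
  ],
)

```text
time: 6.45
ee_pos: [0.4999, 0.1397, 0.2461]
tcp_rot: [-179.9, -0.0, 90.2]
wrist_force: [0.1, -0.5, -1.5]
opening: 0.0185
grasp_force: 66.5
```

```bash
python3 - <<'E'
from h import *
o=bot.get_obs(); print(o["time"],o["ee_pos"])
M=[];V=[]
for i in range(3):
  p=bot.camera("wrist")
  for n,zz in(("mouth",.09),("vise",0)):
    for d in bot.pinpoint(p,n)[:1]:
        u=d["pixel"]; print(n,round(d["conf"],2),np.round(u,1),np.round(at_z(p,u,zz),4))
d=bot.trace(p,"vise")[0]; c=cloud(p,d["pixels"]); 
r=c[(c[:,2]>.082)&(c[:,2]<.1)]; print(len(c),len(r),r.min(0),r.max(0),np.median(r[:,2]))
# circle fit to the outer & inner rim
from scipy.optimize import least_squares
xy=r[:,:2]; m=(xy.min(0)+xy.max(0))/2
f=lambda q:np.clip(np.abs(np.hypot(*(xy-q[:2]).T)-.0185)-.0015,0,.004)
s=least_squares(f,m); print("rim",s.x,np.abs(s.fun).mean())
# plane of rim
k=np.abs(np.hypot(*(xy-s.x).T)-.0185)<.001
A=np.c_[xy[k]-s.x,np.ones(k.sum())]; print("plane",np.linalg.lstsq(A,r[k,2],rcond=None)[0])
# vise axis at jaw height / base
b=c[(c[:,2]<.08)]
rc=cv2.minAreaRect((b[:,:2]*1000).astype(np.float32)); print(rc)
cv2.imwrite("pics/w4.png",p["color"][:,:,::-1])
E
```

```text
6.45 [0.49993824 0.13973408 0.24612139]
mouth 0.78 [252.  109.8] [0.5016 0.212  0.09  ]
vise 0.69 [253.5 109.3] [0.5046 0.2097 0.    ]
mouth 0.64 [252.8 106.2] [0.5023 0.2116 0.09  ]
vise 0.94 [254. 110.] [0.5051 0.2047 0.    ]
mouth 0.77 [252.9 105.1] [0.5027 0.2118 0.09  ]
vise 0.72 [253.2 103.9] [0.5044 0.2118 0.    ]
7909 378 [0.48526955 0.18956426 0.08207318] [0.524597   0.22848114 0.09265972] 0.08992133894470838
rim [0.50450773 0.20896955] 2.1399595600750133e-06
plane [-0.00720082  0.03527162  0.09002643]
((475.1068420410156, 193.7969970703125), (165.04620361328125, 89.54862976074219), 27.655920028686523)
```

View pics/w4.png

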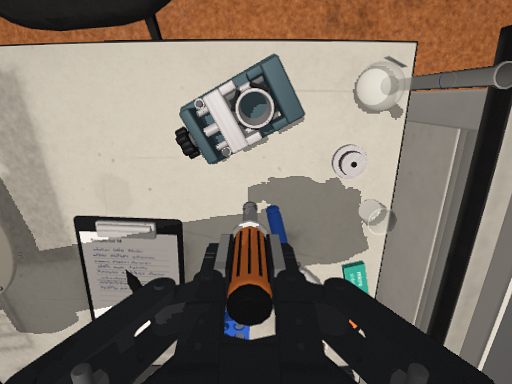

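The mouth is at (254,106) and the knob at (187,142). That puts the vise yaw at about 28°, with the rim leaning towards -y and its middle near (0.504, 0.209). Moving the tip into the bore.

Emit:
play_rows(
  targets=[
    {"grip":255,"linear":[0.2,3.5,0],"delta_rot":[0,0,0]},
    {"grip":255,"linear":[0.4,6.9,0],"delta_rot":[0,0,0]},
    {"grip":255,"linear":[0.4,6.9,0],"delta_rot":[0,0,0]},
    {"grip":255,"linear":[0.4,6.9,-3],"delta_rot":[0,0,0]},
    {"grip":255,"linear":[0.4,6.9,-6],"delta_rot":[0,0,0]},
    {"grip":255,"linear":[0.4,6.9,-7.5],"delta_rot":[0,0,0]},
    {"grip":255,"linear":[0.4,6.9,-8.5],"delta_rot":[0,0,0]},
    {"grip":255,"linear":[0.4,6.9,-8.8],"delta_rot":[0,0,0]},
    {"grip":255,"linear":[0.4,6.9,-8.8],"delta_rot":[0,0,0]},
  ],
)

```text
time: 7.85
ee_pos: [0.5037, 0.2048, 0.1594]
tcp_rot: [180.0, -0.0, 90.0]
wrist_force: [0.0, 0.3, -1.3]
opening: 0.0183
grasp_force: 66.5
```

```bash
cat >> h.py <<'E'
def force(n=8):
    F=[];P=[];Q=[]
    for i in range(n):
        bot.camera("top"); o=bot.get_obs(); F.append(o["wrist_force"]); P.append(o["ee_pos"]); Q.append(o["torque"])
    print("t",o["time"],"F",np.mean(F,0).round(2),"sd",np.std(F,0).round(2),"P",np.mean(P,0).round(5),"T",np.mean(Q,0).round(3),np.std(Q,0).round(3))
E
python3 -c "
from h import *
force(10)"
```

```text
t 8.35 F [ 0.05 -0.09 -0.81] sd [0.46 0.6  0.46] P [0.50385 0.2051  0.15966] T [ 0.016  0.    -0.018] [0.022 0.022 0.049]
```

Emit:
play_rows(
  targets=[
    {"grip":255,"linear":[0,0.4,0],"delta_rot":[0,0,0]},
    {"grip":255,"linear":[0,0.4,-0.17],"delta_rot":[0,0,0]},
    {"grip":255,"linear":[-0.3,0.3,-0.17],"delta_rot":[0,0,0]},
    {"grip":255,"linear":[-0.6,0.15,-0.17],"delta_rot":[0,0,0]},
    {"grip":255,"linear":[-0.9,0.0,-0.17],"delta_rot":[0,0,0]},
    {"grip":255,"linear":[-1.0,-0.03,-0.17],"delta_rot":[0,0,0]},
    {"grip":255,"linear":[-1.0,-0.03,-0.17],"delta_rot":[0,0,0]},
  ],
)

```text
time: 9.05
ee_pos: [0.4935, 0.2046, 0.1575]
tcp_rot: [180.0, -0.0, 90.0]
wrist_force: [-0.1, 0.6, -1.4]
opening: 0.0187
grasp_force: 66.5
```

```bash
python3 -c "
from h import *
force(8)"
```

```text
t 9.45 F [ 0.37 -0.03 -0.66] sd [0.57 0.5  0.58] P [0.49361 0.20474 0.15731] T [ 0.004 -0.005  0.002] [0.021 0.026 0.018]
```

Emit:
play_rows(
  targets=[
    {"grip":255,"linear":[-0.05,-0.02,0],"delta_rot":[0,0,0]},
    {"grip":255,"linear":[-0.09,-0.04,0],"delta_rot":[0,0,0]},
    {"grip":255,"linear":[-0.13,-0.06,0],"delta_rot":[0,0,0]},
    {"grip":255,"linear":[-0.13,-0.06,0],"delta_rot":[0,0,0]},
  ],
)

```text
time: 9.85
ee_pos: [0.4926, 0.2043, 0.1575]
tcp_rot: [179.9, -0.0, 90.0]
wrist_force: [1.7, -0.2, -0.5]
opening: 0.0184
grasp_force: 66.5
```

```bash
python3 -c "
from h import *
force(8)"
```

```text
t 10.25 F [2.94 1.08 0.15] sd [0.84 0.39 0.46] P [0.4925  0.20422 0.15746] T [ 0.273 -0.801  0.004] [0.025 0.062 0.019]
```

Contact: the torque channel reads about 3.1 N lateral with low noise (lever 0.27 m). I'll set up a helper that fits the contact circle by feel and proposes the next rows.

```bash
cat > nxt.py <<'E'
# usage: nxt.py dx dy (mm actually sent last) n deg_per_row ; logs contact, fits circle, prints next rows (cm, relative)
import sys,json,os
from h import *
from scipy.optimize import least_squares
dx,dy,n,dd=map(float,sys.argv[1:5]); n=int(n)
S=json.load(open("s.json")) if os.path.exists("s.json") else {"cmd":[492.31,204.14],"pts":[],"C":[504.,209.],"R":12.3}
S["cmd"]=[S["cmd"][0]+dx,S["cmd"][1]+dy]
o=bot.get_obs(); T=o["torque"]; Fl=np.array([-T[1],T[0]])/.27   # lateral force on tool
cmd=np.array(S["cmd"]); C=np.array(S["C"]); u=(cmd-C)/np.linalg.norm(cmd-C); t=np.array([-u[1],u[0]])
Fr=-Fl@u; Ft=Fl@t
comp=max(Fr-1,0)/2+Fr/17
if Fr>.4: S["pts"].append(list(cmd-u*comp))
P=np.array(S["pts"])
f=lambda q:np.r_[(np.hypot(*(P-q[:2]).T)-q[2])/.25,(q[:2]-[504,209])/1.5,(q[2]-12.3)/.8]
q=least_squares(f,[*C,S["R"]]).x; S["C"]=list(q[:2]); S["R"]=q[2]; json.dump(S,open("s.json","w"))
H=2.6; Rt=q[2]+(H-1)/2+H/17
e=cmd-q[:2]; th=np.degrees(np.arctan2(e[1],e[0])); r0=np.hypot(*e)
print("t%.2f"%o["time"],"ang %.0f"%(th%360),"Fr %.2f Ft %.2f Fz %.2f"%(Fr,Ft,o["wrist_force"][2]+.8),"|F|~%.1f"%np.hypot(np.hypot(Fr,Ft),Fr),"C",q.round(2),"r0 %.2f Rt %.2f"%(r0,Rt),"ee",o["ee_pos"].round(4))
m=np.array([503,211.2]); v=o["ee_pos"][:2]*1000-m; print("vise frame",np.round([v@[.883,.469],v@[-.469,.883]],1))
for i in range(1,n+1):
    a=np.radians(th+dd*i); r=r0+(Rt-r0)*min(1,i/4)
    print(((q[:2]+r*np.array([np.cos(a),np.sin(a)])-cmd)/10).round(2).tolist(),end=" ")
print()
E
python3 nxt.py 0 0 5 4.4
```

```text
t10.25 ang 203 Fr 3.43 Ft 0.24 Fz 1.46 |F|~4.9 C [504.74 209.31  12.07] r0 13.46 Rt 13.02 ee [0.4925 0.2042 0.1574]
vise frame [-12.6  -1.2]
[0.05, -0.09] [0.11, -0.17] [0.18, -0.25] [0.25, -0.32] [0.32, -0.4]
```

Emit:
play_rows(
  targets=[
    {"grip":255,"linear":[0.04,-0.09,0],"delta_rot":[0,0,0]},
    {"grip":255,"linear":[0.09,-0.18,0],"delta_rot":[0,0,0]},
    {"grip":255,"linear":[0.15,-0.26,0],"delta_rot":[0,0,0]},
    {"grip":255,"linear":[0.22,-0.34,0],"delta_rot":[0,0,0]},
    {"grip":255,"linear":[0.3,-0.41,0],"delta_rot":[0,0,0]},
  ],
)

```text
time: 10.75
ee_pos: [0.4951, 0.1999, 0.1572]
tcp_rot: [-180.0, 0.0, 90.0]
wrist_force: [-0.0, 1.5, 0.9]
opening: 0.0184
grasp_force: 66.7
```

```bash
python3 nxt.py 3.0 -4.1 5 4.4
```

```text
t10.75 ang 218 Fr 1.47 Ft -1.63 Fz 1.68 |F|~2.6 C [505.23 207.75  12.14] r0 12.57 Rt 13.09 ee [0.4951 0.1999 0.1572]
vise frame [-12.3  -6.2]
[0.05, -0.08] [0.11, -0.16] [0.18, -0.24] [0.25, -0.31] [0.33, -0.36]
```

Emit:
play_rows(
  targets=[
    {"grip":255,"linear":[0.05,-0.09,0],"delta_rot":[0,0,0]},
    {"grip":255,"linear":[0.1,-0.17,0],"delta_rot":[0,0,0]},
    {"grip":255,"linear":[0.17,-0.25,0],"delta_rot":[0,0,0]},
    {"grip":255,"linear":[0.25,-0.31,0],"delta_rot":[0,0,0]},
    {"grip":255,"linear":[0.33,-0.37,0],"delta_rot":[0,0,0]},
  ],
)

```text
time: 11.25
ee_pos: [0.4985, 0.1964, 0.1573]
tcp_rot: [-180.0, -0.0, 90.0]
wrist_force: [-0.9, 3.5, 1.6]
opening: 0.0183
grasp_force: 66.7
```

```bash
python3 nxt.py 3.3 -3.7 6 4.4
```

```text
t11.25 ang 239 Fr 2.41 Ft -2.07 Fz 2.37 |F|~4.0 C [505.37 207.55  12.19] r0 13.09 Rt 13.14 ee [0.4985 0.1964 0.1573]
vise frame [-10.9 -11. ]
[0.09, -0.05] [0.18, -0.09] [0.27, -0.13] [0.37, -0.16] [0.47, -0.18] [0.57, -0.19]
```

Emit:
play_rows(
  targets=[
    {"grip":255,"linear":[0.09,-0.05,0],"delta_rot":[0,0,0]},
    {"grip":255,"linear":[0.18,-0.09,0],"delta_rot":[0,0,0]},
    {"grip":255,"linear":[0.27,-0.13,0],"delta_rot":[0,0,0]},
    {"grip":255,"linear":[0.37,-0.16,0],"delta_rot":[0,0,0]},
    {"grip":255,"linear":[0.47,-0.18,0],"delta_rot":[0,0,0]},
    {"grip":255,"linear":[0.57,-0.19,0],"delta_rot":[0,0,0]},
  ],
)

```text
time: 11.85
ee_pos: [0.5042, 0.1944, 0.1572]
tcp_rot: [-180.0, 0.0, 90.0]
wrist_force: [-1.9, 3.1, 1.7]
opening: 0.0185
grasp_force: 66.7
```

```bash
python3 nxt.py 5.7 -1.9 6 4.4
```

```text
t11.85 ang 266 Fr 3.09 Ft -2.34 Fz 2.46 |F|~5.0 C [505.13 207.58  12.02] r0 13.17 Rt 12.97 ee [0.5042 0.1944 0.1572]
vise frame [ -6.8 -15.4]
[0.1, 0.0] [0.2, 0.01] [0.3, 0.03] [0.4, 0.06] [0.49, 0.08] [0.59, 0.12]
```

Emit:
play_rows(
  targets=[
    {"grip":255,"linear":[0.1,0,0],"delta_rot":[0,0,0]},
    {"grip":255,"linear":[0.2,0.01,0],"delta_rot":[0,0,0]},
    {"grip":255,"linear":[0.3,0.03,0],"delta_rot":[0,0,0]},
    {"grip":255,"linear":[0.4,0.06,0],"delta_rot":[0,0,0]},
    {"grip":255,"linear":[0.49,0.08,0],"delta_rot":[0,0,0]},
    {"grip":255,"linear":[0.59,0.12,0],"delta_rot":[0,0,0]},
  ],
)

```text
time: 12.45
ee_pos: [0.5101, 0.1956, 0.1572]
tcp_rot: [-180.0, 0.0, 90.0]
wrist_force: [-3.8, 1.1, 1.5]
opening: 0.0183
grasp_force: 66.7
```

```bash
sed -i 's/503,211.2/504.4,210.3/' nxt.py; python3 nxt.py 5.9 1.2 6 4.4
```

```text
t12.45 ang 294 Fr 3.18 Ft -2.29 Fz 2.29 |F|~5.0 C [504.88 207.42  11.74] r0 12.93 Rt 12.70 ee [0.5101 0.1956 0.1572]
vise frame [ -1.8 -15.7]
[0.09, 0.05] [0.17, 0.11] [0.24, 0.17] [0.32, 0.23] [0.39, 0.3] [0.45, 0.37]
```

Emit:
play_rows(
  targets=[
    {"grip":255,"linear":[0.09,0.05,0],"delta_rot":[0,0,0]},
    {"grip":255,"linear":[0.17,0.11,0],"delta_rot":[0,0,0]},
    {"grip":255,"linear":[0.24,0.17,0],"delta_rot":[0,0,0]},
    {"grip":255,"linear":[0.32,0.23,0],"delta_rot":[0,0,0]},
    {"grip":255,"linear":[0.39,0.3,0],"delta_rot":[0,0,0]},
    {"grip":255,"linear":[0.45,0.37,0],"delta_rot":[0,0,0]},
  ],
)

```text
time: 13.05
ee_pos: [0.5147, 0.1993, 0.1572]
tcp_rot: [-180.0, 0.0, 90.0]
wrist_force: [-3.8, 0.5, 1.3]
opening: 0.019
grasp_force: 66.7
```

```bash
python3 nxt.py 4.5 3.7 6 4.4
```

```text
t13.05 ang 320 Fr 2.26 Ft -2.20 Fz 2.13 |F|~3.9 C [504.99 207.57  11.91] r0 12.73 Rt 12.86 ee [0.5147 0.1993 0.1572]
vise frame [  3.9 -14.6]
[0.06, 0.08] [0.12, 0.16] [0.17, 0.24] [0.21, 0.33] [0.25, 0.42] [0.28, 0.51]
```

Emit:
play_rows(
  targets=[
    {"grip":255,"linear":[0.06,0.08,0],"delta_rot":[0,0,0]},
    {"grip":255,"linear":[0.12,0.16,0],"delta_rot":[0,0,0]},
    {"grip":255,"linear":[0.17,0.24,0],"delta_rot":[0,0,0]},
    {"grip":255,"linear":[0.21,0.33,0],"delta_rot":[0,0,0]},
    {"grip":255,"linear":[0.25,0.42,0],"delta_rot":[0,0,0]},
    {"grip":255,"linear":[0.28,0.51,0],"delta_rot":[0,0,0]},
  ],
)

```text
time: 13.65
ee_pos: [0.5176, 0.2044, 0.1573]
tcp_rot: [180.0, 0.0, 90.0]
wrist_force: [-2.1, -0.8, 2.1]
opening: 0.0183
grasp_force: 66.7
```

```bash
python3 nxt.py 2.8 5.1 6 4.4
```

```text
t13.65 ang 345 Fr 2.14 Ft -1.88 Fz 2.87 |F|~3.6 C [505.08 207.76  12.07] r0 12.87 Rt 13.03 ee [0.5176 0.2044 0.1573]
vise frame [  8.9 -11.4]
[0.03, 0.1] [0.04, 0.19] [0.06, 0.29] [0.06, 0.39] [0.05, 0.49] [0.03, 0.59]
```

Emit:
play_rows(
  targets=[
    {"grip":255,"linear":[0.03,0.1,0],"delta_rot":[0,0,0]},
    {"grip":255,"linear":[0.04,0.19,0],"delta_rot":[0,0,0]},
    {"grip":255,"linear":[0.06,0.29,0],"delta_rot":[0,0,0]},
    {"grip":255,"linear":[0.06,0.39,0],"delta_rot":[0,0,0]},
    {"grip":255,"linear":[0.05,0.49,0],"delta_rot":[0,0,0]},
    {"grip":255,"linear":[0.03,0.59,0],"delta_rot":[0,0,0]},
  ],
)

```text
time: 14.25
ee_pos: [0.5179, 0.2104, 0.1573]
tcp_rot: [180.0, 0.0, 90.0]
wrist_force: [-1.6, -1.7, 1.8]
opening: 0.0184
grasp_force: 66.7
```

```bash
python3 nxt.py 0.3 5.9 6 4.4
```

```text
t14.25 ang 10 Fr 1.73 Ft -1.60 Fz 2.61 |F|~2.9 C [505.13 208.    12.25] r0 12.89 Rt 13.21 ee [0.5179 0.2104 0.1573]
vise frame [12.  -6.2]
[-0.01, 0.1] [-0.04, 0.2] [-0.07, 0.29] [-0.1, 0.39] [-0.15, 0.47] [-0.21, 0.56]
```

Emit:
play_rows(
  targets=[
    {"grip":255,"linear":[0,0.1,0],"delta_rot":[0,0,0]},
    {"grip":255,"linear":[-0.02,0.2,0],"delta_rot":[0,0,0]},
    {"grip":255,"linear":[-0.05,0.3,0],"delta_rot":[0,0,0]},
    {"grip":255,"linear":[-0.08,0.4,0],"delta_rot":[0,0,0]},
    {"grip":255,"linear":[-0.13,0.49,0],"delta_rot":[0,0,0]},
    {"grip":255,"linear":[-0.19,0.57,0],"delta_rot":[0,0,0]},
  ],
)

```text
time: 14.85
ee_pos: [0.516, 0.2161, 0.1573]
tcp_rot: [180.0, 0.0, 90.0]
wrist_force: [-1.2, -1.7, 1.7]
opening: 0.0185
grasp_force: 66.7
```

```bash
python3 nxt.py -1.9 5.7 6 4.4
```

```text
t14.85 ang 36 Fr 2.15 Ft -1.48 Fz 2.53 |F|~3.4 C [505.13 208.21  12.4 ] r0 13.32 Rt 13.35 ee [0.516  0.2161 0.1573]
vise frame [12.9 -0.3]
[-0.06, 0.08] [-0.13, 0.16] [-0.21, 0.23] [-0.29, 0.29] [-0.37, 0.35] [-0.46, 0.4]
```

Emit:
play_rows(
  targets=[
    {"grip":255,"linear":[-0.06,0.08,0],"delta_rot":[0,0,0]},
    {"grip":255,"linear":[-0.13,0.16,0],"delta_rot":[0,0,0]},
    {"grip":255,"linear":[-0.2,0.24,0],"delta_rot":[0,0,0]},
    {"grip":255,"linear":[-0.28,0.31,0],"delta_rot":[0,0,0]},
    {"grip":255,"linear":[-0.36,0.37,0],"delta_rot":[0,0,0]},
    {"grip":255,"linear":[-0.45,0.42,0],"delta_rot":[0,0,0]},
  ],
)

```text
time: 15.45
ee_pos: [0.5114, 0.2203, 0.1573]
tcp_rot: [180.0, -0.0, 90.0]
wrist_force: [0.2, -2.7, 1.0]
opening: 0.0188
grasp_force: 66.7
```

```bash
python3 nxt.py -4.5 4.2 6 4.4
```

```text
t15.45 ang 62 Fr 2.33 Ft -1.82 Fz 1.82 |F|~3.8 C [505.11 208.34  12.48] r0 13.47 Rt 13.43 ee [0.5114 0.2203 0.1573]
vise frame [10.9  5.5]
[-0.09, 0.04] [-0.19, 0.08] [-0.29, 0.11] [-0.39, 0.13] [-0.49, 0.15] [-0.59, 0.15]
```

Emit:
play_rows(
  targets=[
    {"grip":255,"linear":[-0.09,0.04,0],"delta_rot":[0,0,0]},
    {"grip":255,"linear":[-0.19,0.08,0],"delta_rot":[0,0,0]},
    {"grip":255,"linear":[-0.29,0.12,0],"delta_rot":[0,0,0]},
    {"grip":255,"linear":[-0.39,0.14,0],"delta_rot":[0,0,0]},
    {"grip":255,"linear":[-0.49,0.16,0],"delta_rot":[0,0,0]},
    {"grip":255,"linear":[-0.59,0.16,0],"delta_rot":[0,0,0]},
  ],
)

```text
time: 16.05
ee_pos: [0.5055, 0.2219, 0.1573]
tcp_rot: [180.0, -0.0, 90.0]
wrist_force: [2.0, -1.2, 0.6]
opening: 0.0184
grasp_force: 66.7
```

```bash
python3 nxt.py -5.9 1.6 6 4.4
```

```text
t16.05 ang 88 Fr 2.11 Ft -1.53 Fz 1.43 |F|~3.4 C [505.07 208.43  12.53] r0 13.42 Rt 13.49 ee [0.5055 0.2219 0.1573]
vise frame [6.4 9.7]
[-0.1, 0.0] [-0.21, -0.01] [-0.31, -0.02] [-0.41, -0.04] [-0.51, -0.07] [-0.6, -0.11]
```

Emit:
play_rows(
  targets=[
    {"grip":255,"linear":[-0.1,0.01,0],"delta_rot":[0,0,0]},
    {"grip":255,"linear":[-0.21,0.0,0],"delta_rot":[0,0,0]},
    {"grip":255,"linear":[-0.31,-0.01,0],"delta_rot":[0,0,0]},
    {"grip":255,"linear":[-0.41,-0.03,0],"delta_rot":[0,0,0]},
    {"grip":255,"linear":[-0.51,-0.06,0],"delta_rot":[0,0,0]},
    {"grip":255,"linear":[-0.6,-0.1,0],"delta_rot":[0,0,0]},
  ],
)

```text
time: 16.65
ee_pos: [0.4995, 0.2209, 0.1574]
tcp_rot: [180.0, -0.0, 90.0]
wrist_force: [2.5, -1.5, 1.0]
opening: 0.0182
grasp_force: 66.7
```

```bash
python3 nxt.py -6 -1 6 4.4
```

```text
t16.65 ang 114 Fr 2.57 Ft -2.16 Fz 1.80 |F|~4.2 C [505.05 208.45  12.55] r0 13.57 Rt 13.50 ee [0.4995 0.2209 0.1574]
vise frame [ 0.7 11.7]
[-0.09, -0.05] [-0.18, -0.1] [-0.27, -0.16] [-0.34, -0.23] [-0.42, -0.3] [-0.49, -0.38]
```

Emit:
play_rows(
  targets=[
    {"grip":255,"linear":[-0.09,-0.05,0],"delta_rot":[0,0,0]},
    {"grip":255,"linear":[-0.18,-0.1,0],"delta_rot":[0,0,0]},
    {"grip":255,"linear":[-0.27,-0.16,0],"delta_rot":[0,0,0]},
    {"grip":255,"linear":[-0.34,-0.23,0],"delta_rot":[0,0,0]},
    {"grip":255,"linear":[-0.42,-0.3,0],"delta_rot":[0,0,0]},
    {"grip":255,"linear":[-0.49,-0.38,0],"delta_rot":[0,0,0]},
  ],
)

```text
time: 17.25
ee_pos: [0.4946, 0.2171, 0.1573]
tcp_rot: [180.0, -0.0, 90.0]
wrist_force: [3.9, 0.1, 1.3]
opening: 0.0185
grasp_force: 66.7
```

```bash
sed -i 's/504.4,210.3/504.6,211.0/' nxt.py;python3 nxt.py -4.9 -3.8 6 4.4
```

```text
t17.25 ang 141 Fr 2.37 Ft -2.00 Fz 2.09 |F|~3.9 C [505.03 208.47  12.56] r0 13.49 Rt 13.52 ee [0.4946 0.2171 0.1573]
vise frame [-6.  10.1]
[-0.06, -0.08] [-0.12, -0.17] [-0.17, -0.26] [-0.21, -0.35] [-0.25, -0.45] [-0.27, -0.55]
```

Emit:
play_rows(
  targets=[
    {"grip":255,"linear":[-0.06,-0.08,0],"delta_rot":[0,0,0]},
    {"grip":255,"linear":[-0.12,-0.17,0],"delta_rot":[0,0,0]},
    {"grip":255,"linear":[-0.17,-0.26,0],"delta_rot":[0,0,0]},
    {"grip":255,"linear":[-0.21,-0.35,0],"delta_rot":[0,0,0]},
    {"grip":255,"linear":[-0.25,-0.45,0],"delta_rot":[0,0,0]},
    {"grip":255,"linear":[-0.27,-0.55,0],"delta_rot":[0,0,0]},
  ],
)

```text
time: 17.85
ee_pos: [0.4918, 0.2116, 0.1573]
tcp_rot: [-180.0, -0.0, 90.0]
wrist_force: [2.9, 2.0, 1.0]
opening: 0.0182
grasp_force: 66.8
```

```bash
python3 nxt.py -2.7 -5.5 10 4.4
```

```text
t17.85 ang 167 Fr 2.24 Ft -2.04 Fz 1.84 |F|~3.8 C [505.   208.47  12.57] r0 13.45 Rt 13.53 ee [0.4918 0.2116 0.1573]
vise frame [-11.    6.5]
[-0.02, -0.1] [-0.04, -0.2] [-0.04, -0.31] [-0.04, -0.41] [-0.03, -0.51] [-0.01, -0.62] [0.02, -0.72] [0.06, -0.81] [0.1, -0.91] [0.15, -1.0]
```

Emit:
play_rows(
  targets=[
    {"grip":255,"linear":[-0.02,-0.1,0],"delta_rot":[0,0,0]},
    {"grip":255,"linear":[-0.04,-0.2,0],"delta_rot":[0,0,0]},
    {"grip":255,"linear":[-0.04,-0.31,0],"delta_rot":[0,0,0]},
    {"grip":255,"linear":[-0.04,-0.41,0],"delta_rot":[0,0,0]},
    {"grip":255,"linear":[-0.03,-0.51,0],"delta_rot":[0,0,0]},
    {"grip":255,"linear":[-0.01,-0.62,0],"delta_rot":[0,0,0]},
    {"grip":255,"linear":[0.02,-0.72,0],"delta_rot":[0,0,0]},
    {"grip":255,"linear":[0.06,-0.81,0],"delta_rot":[0,0,0]},
  ],
)

```text
time: 18.65
ee_pos: [0.4924, 0.2034, 0.1572]
tcp_rot: [-180.0, -0.0, 90.0]
wrist_force: [0.8, 2.3, 1.7]
opening: 0.0185
grasp_force: 66.7
```

```bash
python3 nxt.py 0.6 -8.1 10 4.4
```

```text
t18.65 ang 202 Fr 2.26 Ft -1.86 Fz 2.48 |F|~3.7 C [504.99 208.47  12.58] r0 13.45 Rt 13.54 ee [0.4924 0.2034 0.1572]
vise frame [-14.4  -1. ]
[0.04, -0.1] [0.09, -0.19] [0.14, -0.28] [0.2, -0.36] [0.27, -0.44] [0.35, -0.51] [0.43, -0.57] [0.51, -0.63] [0.6, -0.69] [0.7, -0.73]
```

A full lap is done at a steady ~4 N. I'll overlap slightly, then lift off inward and up.

Emit:
play_rows(
  targets=[
    {"grip":255,"linear":[0.04,-0.1,0],"delta_rot":[0,0,0]},
    {"grip":255,"linear":[0.08,-0.19,0],"delta_rot":[0,0,0]},
    {"grip":255,"linear":[0.5,0.0,0],"delta_rot":[0,0,0]},
    {"grip":255,"linear":[1.0,0.4,0],"delta_rot":[0,0,0]},
    {"grip":255,"linear":[1.2,0.5,0],"delta_rot":[0,0,0]},
    {"grip":255,"linear":[1.2,0.5,2],"delta_rot":[0,0,0]},
    {"grip":255,"linear":[1.2,0.5,6],"delta_rot":[0,0,0]},
    {"grip":255,"linear":[1.2,0.5,9],"delta_rot":[0,0,0]},
    {"grip":255,"linear":[1.2,0.5,9],"delta_rot":[0,0,0]},
    {"grip":255,"linear":[1.2,0.5,9],"delta_rot":[0,0,0]},
  ],
)

```text
time: 19.65
ee_pos: [0.5048, 0.2086, 0.2472]
tcp_rot: [180.0, 0.0, 90.0]
wrist_force: [-0.2, 0.1, -1.1]
opening: 0.0187
grasp_force: 66.6
```

```bash
python3 -c "
from h import *
force(4)"
```

```text
t 19.85 F [-0.29 -0.04 -1.18] sd [0.6  0.58 0.55] P [0.50421 0.20832 0.24585] T [ 0.001 -0.017  0.008] [0.026 0.007 0.024]
```

Emit:
play_rows(
  targets=[
    {"grip":255,"linear":[-0.7,-4.8,0],"delta_rot":[0,0,0]},
    {"grip":255,"linear":[-1.4,-9.6,0],"delta_rot":[0,0,0]},
    {"grip":255,"linear":[-2.1,-14.4,0],"delta_rot":[0,0,0]},
    {"grip":255,"linear":[-2.8,-19.2,0],"delta_rot":[0,0,0]},
    {"grip":255,"linear":[-3.4,-23,0],"delta_rot":[0,0,0]},
    {"grip":255,"linear":[-3.7,-25.2,0],"delta_rot":[0,0,0]},
    {"grip":255,"linear":[-3.7,-25.2,0],"delta_rot":[0,0,0]},
    {"grip":255,"linear":[-3.7,-25.2,0],"delta_rot":[0,0,0]},
    {"grip":255,"linear":[-3.7,-25.2,0],"delta_rot":[0,0,0]},
    {"grip":255,"linear":[-3.7,-25.2,0],"delta_rot":[0,0,0]},
  ],
)

```text
time: 20.85
ee_pos: [0.4675, -0.0427, 0.247]
tcp_rot: [-180.0, -0.0, 90.1]
wrist_force: [-0.5, 0.2, -1.2]
opening: 0.0184
grasp_force: 66.5
```

```bash
python3 -c "
from h import *
force(6)
p=bot.camera('wrist')
for n,z in (('rack_hole',.121),('tool_tip',bot.get_obs()['ee_pos'][2]-.0717)):
  for d in bot.pinpoint(p,n)[:4]: print(n,d['conf'],d['pixel'],at_z(p,d['pixel'],z))
cv2.imwrite('pics/w5.png',cv2.resize(p['color'][130:300,170:340],None,fx=3,fy=3)[:,:,::-1])"
```

```text
t 21.15 F [-0.22 -0.13 -1.03] sd [0.38 0.54 0.57] P [ 0.46755 -0.04298  0.24719] T [-0.024 -0.01   0.02 ] [0.015 0.061 0.031]
rack_hole 0.77 [249.3, 185.7] [ 0.46688512 -0.04360721  0.121     ]
tool_tip 0.64 [248.3, 207.8] [ 0.46598852 -0.0458921   0.17558864]
tool_tip 0.56 [321.3, 146.2] [0.52209956 0.00496941 0.17558864]
tool_tip 0.39 [317.2, 164.7] [ 0.52003608 -0.00956617  0.17558864]
```

View pics/w5.png

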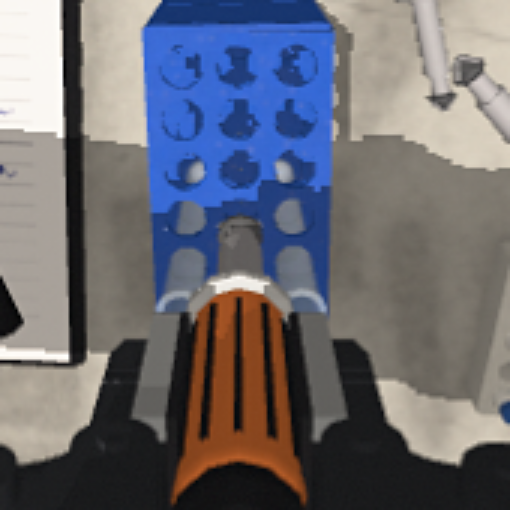

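The blade tip (240,230 in the crop) sits over the free middle hole beside the tubes. Going down with force checks.

Emit:
play_rows(
  targets=[
    {"grip":255,"linear":[-0.02,-0.08,-2],"delta_rot":[0,0,0]},
    {"grip":255,"linear":[-0.02,-0.08,-4],"delta_rot":[0,0,0]},
    {"grip":255,"linear":[-0.02,-0.08,-5],"delta_rot":[0,0,0]},
    {"grip":255,"linear":[-0.02,-0.08,-5.5],"delta_rot":[0,0,0]},
    {"grip":255,"linear":[-0.02,-0.08,-6],"delta_rot":[0,0,0]},
    {"grip":255,"linear":[-0.02,-0.08,-6.5],"delta_rot":[0,0,0]},
    {"grip":255,"linear":[-0.02,-0.08,-6.5],"delta_rot":[0,0,0]},
  ],
)

```text
time: 22.0
ee_pos: [0.4672, -0.0444, 0.1821]
tcp_rot: [-180.0, -0.0, 90.0]
wrist_force: [0.2, -0.2, -0.9]
opening: 0.0185
grasp_force: 66.5
```

```bash
python3 -c "
from h import *
force(4)"
```

```text
t 22.2 F [ 0.29 -0.02 -1.06] sd [0.4  0.52 0.34] P [ 0.4674  -0.04437  0.18261] T [ 0.022 -0.011 -0.007] [0.019 0.022 0.023]
```

Emit:
play_rows(
  targets=[
    {"grip":255,"linear":[0,0.05,-0.7],"delta_rot":[0,0,0]},
    {"grip":255,"linear":[0,0.05,-1.4],"delta_rot":[0,0,0]},
    {"grip":255,"linear":[0,0.05,-2.1],"delta_rot":[0,0,0]},
    {"grip":255,"linear":[0,0.05,-2.8],"delta_rot":[0,0,0]},
    {"grip":255,"linear":[0,0.05,-3.4],"delta_rot":[0,0,0]},
    {"grip":255,"linear":[0,0.05,-3.9],"delta_rot":[0,0,0]},
    {"grip":255,"linear":[0,0.05,-4.2],"delta_rot":[0,0,0]},
    {"grip":255,"linear":[0,0.05,-4.35],"delta_rot":[0,0,0]},
    {"grip":255,"linear":[0,0.05,-4.35],"delta_rot":[0,0,0]},
  ],
)

```text
time: 23.1
ee_pos: [0.4673, -0.0439, 0.1389]
tcp_rot: [180.0, 0.0, 90.0]
wrist_force: [-0.7, 0.0, -1.0]
opening: 0.0186
grasp_force: 66.9
```

```bash
python3 -c "
from h import *
force(4)"
```

```text
t 23.3 F [ 0.13 -0.14 -1.13] sd [0.42 0.23 0.61] P [ 0.46739 -0.04388  0.13895] T [ 0.001 -0.003  0.011] [0.02  0.034 0.023]
```

Emit:
play_rows(
  targets=[
    {"grip":180,"linear":[0,0,0],"delta_rot":[0,0,0]},
    {"grip":160,"linear":[0,0,0],"delta_rot":[0,0,0]},
    {"grip":120,"linear":[0,0,0],"delta_rot":[0,0,0]},
    {"grip":60,"linear":[0,0,0],"delta_rot":[0,0,0]},
    {"grip":0,"linear":[0,0,0],"delta_rot":[0,0,0]},
    {"grip":0,"linear":[0,0,0],"delta_rot":[0,0,0]},
    {"grip":0,"linear":[0,0,2],"delta_rot":[0,0,0]},
    {"grip":0,"linear":[0,0,6],"delta_rot":[0,0,0]},
    {"grip":0,"linear":[0,0,10],"delta_rot":[0,0,0]},
    {"grip":0,"linear":[0,0,13],"delta_rot":[0,0,0]},
  ],
)

```text
time: 24.3
ee_pos: [0.4673, -0.0439, 0.2712]
tcp_rot: [179.9, 0.0, 90.0]
wrist_force: [-0.1, 0.6, -0.5]
opening: 0.0855
grasp_force: 0.0
```

```bash
python3 -c "
from h import *
force(8)
p=bot.camera('wrist')
for d in bot.pinpoint(p,'tool_grip')[:3]: print(d['conf'],d['pixel'],at_z(p,d['pixel'],.155))
for d in bot.trace(p,'deburrer')[:3]:
    c=cloud(p,d['pixels']); t=c[c[:,2]>.184]
    if len(t): print(len(t),np.median(t,0),t.max(0))
cv2.imwrite('pics/w6.png',p['color'][:,:,::-1])"
```

```text
t 24.7 F [-0.36  0.14 -0.06] sd [1.36 0.35 1.36] P [ 0.46753 -0.04388  0.26995] T [0.006 0.03  0.002] [0.038 0.074 0.017]
0.9 [300.1, 103.8] [0.51039805 0.03499313 0.155     ]
0.76 [250.6, 190.2] [ 0.46727782 -0.04450254  0.155     ]
0.73 [369.6, 203.8] [ 0.58425926 -0.05842314  0.155     ]
377 [ 0.46663431 -0.04284235  0.18833749] [ 0.47605925 -0.03469878  0.19071536]
```

View pics/w6.png

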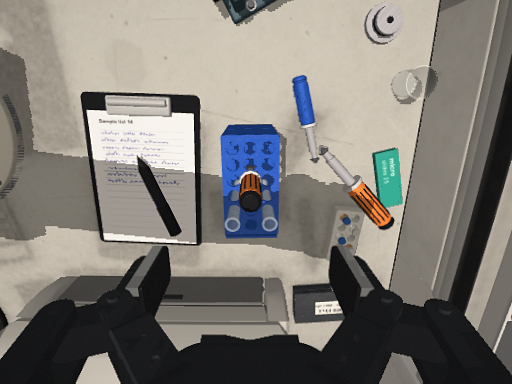

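The tool hangs upright in its hole again at (250,190), top at z 0.189 as before, with the gripper clear. Handing in.

```bash
python3 -c "
from h import *
print(bot.job_done())"
```

```text
the job is handed in; nothing more can be done
None
```

I ran the blade one full lap counter-clockwise round the tube's inner edge at an estimated 3–5 N. The tool hangs upright in its rack hole again, and I handed the job in at about 25 s; the hand-in returned no verdict, so the contact steps rest on my force and position estimates.

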